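Clip down the waste pipe

TASK

The grey waste pipe lies in two open pipe clips on the mounting channel. With your fingertips, push each clip's hinged strap over the pipe and press it down until its free edge snaps in under the lip of the catch, so that both straps stay shut when you let go. Do not pick anything up: the pipe stays lying in its clips where it is, and the fittings and tools around it stay where they are.

Things in the scene. Friction and masses are not known exactly. Their poses are not given: they have to be found in the camera images.
- channel: Galvanised steel mounting channel bolted to the worktop, 41 mm wide, 400 mm long, 21 mm high. Origin at the centre of its underside on the worktop; its y axis runs along the channel and the pipe, its x axis across them, towards the clips' catch side (away from the robot).
- pipe_mid (a point): Point on the axis of the grey plastic waste pipe (50 mm outside diameter, 360 mm long, a 60 mm socket at one end, 64 mm over its rim), half-way along it. The pipe lies loose in the saddles of both clips, its axis 58 mm above the worktop; it is free to be lifted or slid, and weighs 0.2 to 0.4 kg.
- clip_a: White plastic hinged pipe clip on the channel's -y half, 26 mm wide along the pipe; its fixed saddle holds the pipe from below. Origin at the centre of its foot on top of the channel, 21 mm above the worktop. Its y axis is along the pipe; its x axis points across it from the hinge side (-x, near the robot) to the catch side (+x, far).
- clip_a_lip (a point): Nose of clip_a's retaining lip (underside), at x = 39.5 mm, z = 44 mm in the clip's frame, 65 mm above the worktop. The lip heads an upright spring tongue at x = 45 to 48 mm; the slope above the lip (up to 55 mm above the foot) lets the strap's edge push the tongue outwards by about 4 mm and snap in beneath.
- clip_a_strap (a joint): Angle (rad) of clip_a's hinged strap: 0 = shut over the pipe (0.01 to 0.03 when held by the lip; stop at -0.04), growing as it opens up and back to the -x side; found standing open at 1.65 to 2.0. Its springy hinge swings it back up to about 1 rad if let go uncaught. Pushing it over takes under 2 N, snapping it in 4 to 12 N down on the pad.
- clip_a_hinge (a point): Hinge axis of clip_a's strap, fixed, at x = -34 mm, z = 38 mm in the clip's frame (59 mm above the worktop); the axis is parallel to the pipe.
- clip_a_pad (a point): Centre of the outer face of the press pad on clip_a's strap, moving with the strap: a flat pad of smooth plastic, 24 mm by 26 mm, 4 mm thick. With the strap shut it faces up, 51 mm from the hinge axis towards the catch and 32 mm above it (91 mm above the worktop), and nothing stands above it.
- clip_a_edge (a point): Free edge of clip_a's strap, moving with it: the rounded end of a 4 mm thick tab, 77 mm from the hinge axis; this edge is what must go beneath the lip.
- clip_b: White plastic hinged pipe clip on the channel's +y half, 26 mm wide along the pipe; its fixed saddle holds the pipe from below. Origin at the centre of its foot on top of the channel, 21 mm above the worktop. Its y axis is along the pipe; its x axis points across it from the hinge side (-x, near the robot) to the catch side (+x, far).
- clip_b_lip (a point): Nose of clip_b's retaining lip (underside), at x = 39.5 mm, z = 44 mm in the clip's frame, 65 mm above the worktop. The lip heads an upright spring tongue at x = 45 to 48 mm; the slope above the lip (up to 55 mm above the foot) lets the strap's edge push the tongue outwards by about 4 mm and snap in beneath.
- clip_b_strap (a joint): Angle (rad) of clip_b's hinged strap: 0 = shut over the pipe (0.01 to 0.03 when held by the lip; stop at -0.04), growing as it opens up and back to the -x side; found standing open at 1.65 to 2.0. Its springy hinge swings it back up to about 1 rad if let go uncaught. Pushing it over takes under 2 N, snapping it in 4 to 12 N down on the pad.
- clip_b_hinge (a point): Hinge axis of clip_b's strap, fixed, at x = -34 mm, z = 38 mm in the clip's frame (59 mm above the worktop); the axis is parallel to the pipe.
- clip_b_pad (a point): Centre of the outer face of the press pad on clip_b's strap, moving with the strap: a flat pad of smooth plastic, 24 mm by 26 mm, 4 mm thick. With the strap shut it faces up, 51 mm from the hinge axis towards the catch and 32 mm above it (91 mm above the worktop), and nothing stands above it.
- clip_b_edge (a point): Free edge of clip_b's strap, moving with it: the rounded end of a 4 mm thick tab, 77 mm from the hinge axis; this edge is what must go beneath the lip.
- elbow: Grey plastic 90 degree pipe elbow standing on the worktop behind the channel, about 92 mm high, 96 mm long. Origin under its standing socket. Bystander.
- coupling: Grey plastic pipe sleeve standing between the clips on the robot's side of the channel, 58 mm diameter and high. Origin at the centre of its underside. Bystander.
- lube_jar: White jar, 58 mm diameter, 75 mm high, behind the channel. Origin at the centre of its underside. Bystander.
- foam_can: Tall dark can with red cap, 66 mm diameter, 215 mm high, to the right. Origin at the centre of its underside. Bystander.
- tape_measure: Black tape measure, 66 x 38 x 62 mm, behind the channel. Origin at the centre of its underside. Bystander.
- spirit_level: Aluminium spirit level, 230 x 20 x 46 mm, standing on its edge to the right. Origin at the centre of its underside. Bystander.
- pliers: Orange-handled pliers lying to the left, about 200 mm long, 20 mm high. Origin at the joint of the jaws, on the worktop. Bystander.

How it is judged:
By the outcome, as a careful person would: the job done as asked, in the order asked, and still so for the second after the job is handed in, with the robot touching nothing.
It also fails if it takes over 48 s, if anything falls off the work surface, if the arm or the gripper's body presses on something with over 40 N, if the wrist force passes 120 N, or if a joint passes its speed limit or range.

ROBOT

A 6-joint arm with a two-finger parallel gripper is mounted at the origin on the work surface. World frame = base frame: x ahead of the robot, y to its left, z up, the work surface at z = 0. Lengths are in m, angles in rad, forces in N, time in s.
With the tool pointing down it reaches from about 0.375 to 0.9 m from the base axis. Payload 3.1 kg.
Tool frame: the origin (TCP) lies on the centre line of the jaws, within the pads' length; the fingertips stand 8 mm ahead of it and the grasp point (between the pads) lies 11 mm behind it; z points along the fingers, y is the line along which they close (so a half turn about z gives the same grasp; the last joint's range is limited). The gripper opens to 87 mm and grips with 3 to 60 N. Pads are 19 mm wide; open, the fingers measure 117 mm over their backs; the gripper's body (75 mm by 190 mm) begins 51 mm behind the grasp point.
Start: joints at [1.165, 0.527, 1.433, -0, 1.181, -0.178], TCP at [0.14, 0.609, 0.231] pointing down, gripper open.
Joint ranges: [-3.08, 3.08], [-0.75, 2.2], [0.22, 2.44], [-1.43, 4.57], [0, 2.65], [-2.85, 2.85]. Speed limits (rad/s): [2.79, 2.79, 3.14, 3.14, 3.14, 3.14].

INTERFACE

Orientations are given as a unit quaternion [x, y, z, w].
In Python, from rig import robot gives the robot as it stands. The module is installed in compiled form; this text tells all that it offers.
- The arm moves only by the tool send_rows, never from a script. Its argument "increments" is one flat list of numbers, 7 for each row, row after row: the turn, a rotation vector about the world's x, y, z in rad, then the shift along the world's x, y, z in cm, then the opening, from 0 (shut) to 1 (fully open). A call has 1 to 20 rows; each row shifts and turns the commanded pose from where the row before left it; what a row does not reach is not made up. A row lasts 1/12 s, in which the tool goes at most 41.7 mm and 7.16 degrees, less where a joint would pass 70% of its speed; a pose out of reach is approached as far as the arm can. A call is refused whole if a number of a shift passes 4.17 or a number of a turn 0.125, either way. A call with a gripper value outside its range is refused whole. The fingers move at their own pace and stop on an object; "newtons" is the grip in N (left out, the last holds). Time passes only in rows, so rows that do not move let the fingers close. It gives the time, the measured TCP pose, the force, the opening and the grip force at its end, in the units of the state.
- robot.get_obs(): the state, without advancing time (a new reading comes with each control period).
- robot.camera(name): name is "side" or "top"; returns a dict with "image" (480x640x3 uint8, red, green, blue), "range_z" (480x640 float32, m along the optical axis (not along the pixel's ray), 0 where there is no reading), "fx", "fy", "cx", "cy" (pixels), "R" (3x3) and "t" (3): a world point X has camera coordinates R X + t. Camera axes: x right, y down, z forward; pixel columns grow to the right and rows downward; lengths in m; the calibration is good to about 2 mm. A picture is of the moment at which its call begins.
- robot.hand_in(): hands the job in; it is judged then, once.
The state is a dict: "time": time; "q": joint angles; "joint_velocities": joint speeds; "joint_torque": joint torques, N m; "position": TCP position; "tool_rot": TCP orientation; "ft_force": force on the tool from outside, world axes, zero at the start; "moment": the same for the moment, N m; "grip_width": finger opening in m; "grip_force": force on a finger pad.
Only numpy, scipy, OpenCV 4.12 (cv2) and the standard library are available. Lean on these libraries where they do the work, as an engineer would, in place of code of your own. Each camera call takes 0.05 s, during which the arm holds its last target. There are 200 camera calls.

## Working session

There is one attempt and no reset: what is moved stays moved. The work goes in short steps, Python scripts to look and compute and a tool call to move; the robot and the scene stay as the last step left them, time stands still between calls to the robot, and variables do not carry over. Pictures are saved under pics/ and viewed, at most 10 in all, crops included, and the job is handed in when it is done.

Besides the shell and the picture viewer there is one more tool, called after "Request:" as name(argument=value, ...) on one line, values as JSON. send_rows: Moves the arm, as the interface text tells. Its arguments: {"type":"object","properties":{"increments":{"type":"array"},"newtons":{"type":"number"}},"required":["increments"]}

```bash
mkdir -p pics
cat > h.py <<'E'
import numpy as np, cv2
from rig import robot
def shot(n,f=None):
    c=robot.camera(n)
    if f: cv2.imwrite(f,c["image"][:,:,::-1])
    return c
def cloud(c):
    z=c["range_z"]; v,u=np.mgrid[:480,:640]
    P=np.stack([(u-c["cx"])/c["fx"]*z,(v-c["cy"])/c["fy"]*z,z],-1)
    W=(P-c["t"])@c["R"]; W[z==0]=np.nan
    return W
E
python3 - <<'E'
from h import *
for n in("top","side"):
    c=shot(n,f"pics/{n}0.png"); print(n,c["fx"],c["R"].round(2).tolist(),c["t"].round(3), (-c["R"].T@c["t"]).round(3))
    np.savez(f"{n}0.npz",**c)
print(robot.get_obs())
E
```

```text
top 503.89036821516777 [[-0.02, -1.0, 0.03], [-0.98, 0.01, -0.2], [0.2, -0.03, -0.98]] [-0.021  0.586  1.135] [0.352 0.009 1.228]
side 434.02406313173157 [[-0.98, -0.17, 0.01], [-0.12, 0.64, -0.76], [0.12, -0.75, -0.65]] [0.582 0.138 1.005] [0.466 0.766 0.751]
{'time': 0.1, 'q': array([ 1.16547921e+00,  5.28344214e-01,  1.43378826e+00,  5.32077145e-07,
        1.18138718e+00, -1.78470839e-01]), 'joint_velocities': array([-0.00079908, -0.00134979, -0.00499455, -0.00073926, -0.0010052 ,
       -0.00152074]), 'joint_torque': array([-5.41009940e-04, -4.40984774e+01, -1.77150321e+01,  6.34813984e-02,
        5.34253882e-02, -5.70474117e-05]), 'position': array([0.14026035, 0.6083947 , 0.2296828 ]), 'tool_rot': array([ 1.13180149e-01,  9.93574016e-01, -9.22671720e-04, -2.77498145e-04]), 'ft_force': array([ 0.19575907, -0.5501737 ,  0.24620888]), 'moment': array([-0.05010906,  0.01853645, -0.02361045]), 'grip_force': 0.0, 'grip_width': 0.08682436555721758}
```

View pics/top0.png

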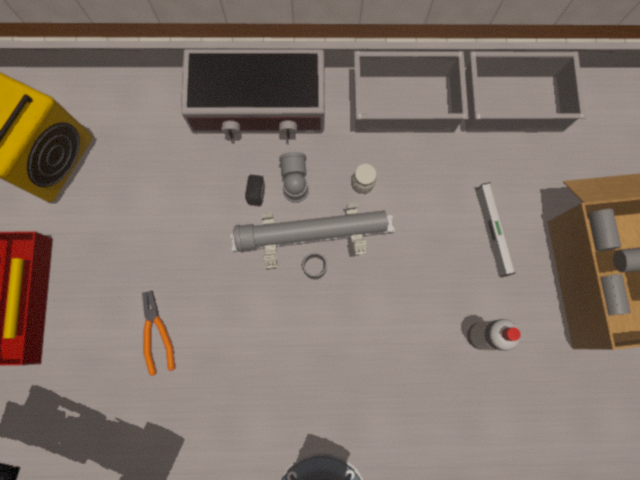

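View pics/side0.png

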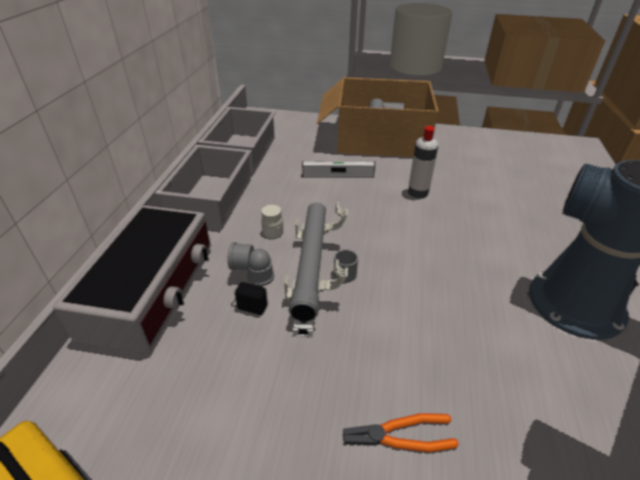

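The top view shows the pipe from (235,237) to (390,222), with clip_b at (269,240) and clip_a at (355,230). Both straps stand open on the robot's side (larger rows), and the coupling is at (314,266). Next I'll measure pipe and clips from the depth image.

Run:
```python
from h import *
c=dict(np.load("top0.npz")); W=cloud(c); im=c["image"].astype(int)
sub=np.zeros((480,640),bool); sub[195:275,225:400]=1
hsv=cv2.cvtColor(c["image"],cv2.COLOR_RGB2HSV)
crop=c["image"][190:285,220:405]; cv2.imwrite("pics/c1.png",cv2.resize(crop[:,:,::-1],None,fx=4,fy=4,interpolation=cv2.INTER_CUBIC))
# pipe: points z>.07,z<.09
z=W[...,2]; m=sub&(z>.074)&(z<.088); m[:, :262]=0
m[:,262:278]=0; m[:,343:368]=0
P=W[m]; l=cv2.fitLine(P[:,:2].astype(np.float32),cv2.DIST_HUBER,0,.01,.01).ravel(); print("pipe line",l,np.degrees(np.arctan2(-l[2*0],l[1])),P[:,2].max())
d=l[:2]*np.sign(l[1]); nx=np.array([d[1],-d[0]]); o=l[2:]
S=((W[...,:2]-o)@d); X=((W[...,:2]-o)@nx)
print("d",d,"o",o,"nx",nx)
a=sub&(z>.05); print("ends",np.nanpercentile(S[a&(abs(X)<.03)],[.5,99.5]))
white=sub&(im.min(-1)>130)&(im[...,0]-im[...,2]<40)&(z>.025)
for n,(u0,u1) in dict(b=(258,282),a=(340,372)).items():
    k=white.copy(); k[:,:u0]=0;k[:,u1:]=0; k&=abs(X)>.027
    for s in(-1,1):
        q=k&(X*s>0)
        print(n,s,q.sum(),"S",np.percentile(S[q],[2,50,98]).round(4),"X",np.percentile(X[q],[2,50,98]).round(4),"z",np.percentile(z[q],[2,50,98]).round(3))
    for r in range(195,275,2):
        t=k[r]; 
        if t.any(): print(r,t.sum(),np.array([S[r][t].mean(),np.ptp(S[r][t]),X[r][t].mean(),np.median(z[r][t])]).round(4))
```

```text
pipe line [ 0.11419515 -0.99345833  0.6250329  -0.01639608] -173.4428 0.08771491754938276
d [-0.11419515  0.99345833] o [ 0.6250329  -0.01639608] nx [0.99345833 0.11419515]
ends [-0.14471429  0.21198924]
b -1 191 S [0.122  0.1339 0.1468] X [-0.0835 -0.0623 -0.0277] z [0.059 0.104 0.131]
b 1 81 S [0.122  0.1341 0.1467] X [0.0297 0.0444 0.0501] z [0.029 0.066 0.078]
213 7 [0.1293 0.0143 0.0497 0.0748]
215 11 [0.1345 0.023  0.0457 0.0737]
217 2 [0.1459 0.0026 0.0435 0.0684]
219 4 [0.1252 0.0075 0.0455 0.0314]
221 11 [0.1341 0.024  0.0413 0.0317]
223 5 [0.1422 0.0095 0.0304 0.0602]
247 11 [ 0.1341  0.0234 -0.0296  0.062 ]
249 11 [ 0.1347  0.0235 -0.0343  0.0619]
251 11 [ 0.1349  0.0229 -0.0398  0.0665]
253 12 [ 0.1344  0.0255 -0.0443  0.064 ]
255 7 [ 0.1275  0.0117 -0.06    0.1291]
257 12 [ 0.1327  0.0229 -0.0628  0.1143]
259 12 [ 0.1348  0.0237 -0.067   0.1118]
261 9 [ 0.1363  0.0197 -0.0703  0.1063]
263 4 [ 0.1348  0.018  -0.0745  0.1031]
265 4 [ 0.1292  0.0141 -0.0799  0.1024]
267 6 [ 0.1416  0.0109 -0.0835  0.1062]
a -1 186 S [-0.0831 -0.0714 -0.0591] X [-0.0788 -0.0589 -0.0275] z [0.06  0.111 0.134]
a 1 73 S [-0.0838 -0.0724 -0.0599] X [0.0291 0.0432 0.0497] z [0.029 0.063 0.078]
203 7 [-0.0755  0.0141  0.0486  0.0763]
205 9 [-0.0729  0.0189  0.0451  0.073 ]
209 2 [-0.0822  0.0026  0.0455  0.0311]
211 11 [-0.0728  0.0235  0.0406  0.0324]
213 5 [-0.0623  0.0073  0.031   0.0616]
235 2 [-0.0803  0.0049 -0.0272  0.0621]
237 12 [-0.0712  0.0259 -0.0313  0.0631]
239 10 [-0.0704  0.0215 -0.0363  0.0649]
241 11 [-0.0712  0.0249 -0.0554  0.1327]
243 11 [-0.0711  0.0224 -0.0572  0.1184]
245 11 [-0.0707  0.0226 -0.0612  0.1163]
247 11 [-0.0706  0.0227 -0.0649  0.1107]
249 7 [-0.0727  0.0215 -0.0685  0.1052]
251 9 [-0.0734  0.0217 -0.0736  0.1047]
253 9 [-0.0704  0.0207 -0.0789  0.1107]
```

View pics/c1.png

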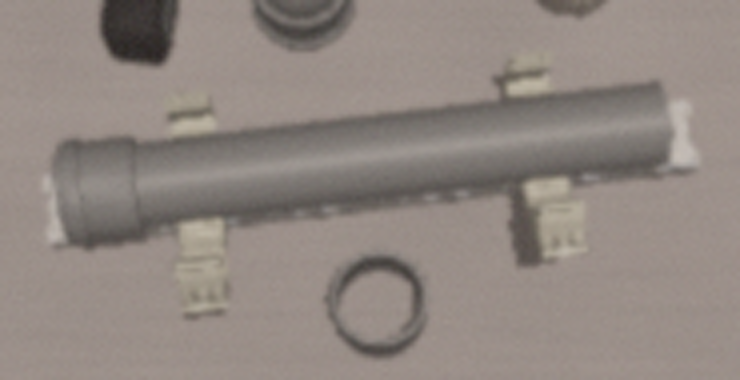

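Clip centres in world coordinates are about (0.610, 0.117) for b and (0.633, -0.088) for a, with a frame yaw of about 6.6°. The straps stand at about 1.92 rad (b) and 1.85 rad (a). I'll push with closed fingers, the jaw line along the pipe, starting with clip b.

Request:
send_rows(increments=[0,0,0.017,1.725,-2.535,0,0,0,0,0.017,1.725,-2.535,0,0,0,0,0.017,1.725,-2.535,0,0,0,0,0.017,1.725,-2.535,0,0,0,0,0.017,1.725,-2.535,0,0,0,0,0.017,1.725,-2.535,0,0,0,0,0.017,1.725,-2.535,0,0,0,0,0.017,1.725,-2.535,0,0,0,0,0.017,1.725,-2.535,0,0,0,0,0.017,1.725,-2.535,0,0,0,0,0.017,1.725,-2.535,0,0,0,0,0.017,1.725,-2.535,0,0,0,0,0.017,1.725,-2.535,0,0,0,0,0.017,1.725,-2.535,0,0,0,0,0.017,1.725,-2.535,0,0,0,0,0.017,1.725,-2.535,0,0,0,0,0.017,1.725,-2.535,0,0,0,0,0.017,1.725,-2.535,0,0,0,0,0.017,1.725,-2.535,0,0,0,0,0.017,1.725,-2.535,0,0], newtons=20)

```text
time: 1.77
position: [0.4859, 0.1006, 0.2303]
tool_rot: [-0.057, 0.998, 0.0, -0.0]
ft_force: [0.7, 0.1, 0.5]
grip_width: 0.0004
grip_force: 0.0
```

Request:
send_rows(increments=[0,0,0,0,0,0,0,0,0,0,0,0,-2.5,0,0,0,0,0,0,-2.5,0,0,0,0,0,0,-2.5,0,0,0,0,0,0,-2.5,0,0,0,0,0,0,-1.5,0,0,0,0,0,0,-0.7,0,0,0,0,0,0,0,0])

```text
time: 2.43
position: [0.484, 0.1023, 0.107]
tool_rot: [-0.057, 0.998, 0.0, -0.002]
ft_force: [0.1, 0.2, 0.1]
grip_width: 0.0008
grip_force: 0.0
```

Request:
send_rows(increments=[0,0,0,0.95,0.11,0,0,0,0,0,0.95,0.11,0,0,0,0,0,0.95,0.11,0,0,0,0,0,0.95,0.11,0,0,0,0,0,0.65,0.075,0.5,0,0,0,0,0.65,0.075,0.5,0,0,0,0,1,0.115,0.4,0,0,0,0,1,0.115,0.4,0,0,0,0,1.04,0.12,0,0,0,0,0,1.04,0.12,0,0,0,0,0,1.04,0.12,-0.3,0,0,0,0,1.04,0.12,-0.3,0,0,0,0,1,0.115,-0.6,0,0,0,0,0,0,0,0,0,0,0,0,0,0,0])

```text
time: 3.68
position: [0.6086, 0.1161, 0.1145]
tool_rot: [-0.057, 0.998, -0.0, 0.0]
ft_force: [-0.1, 0.5, 0.4]
grip_width: 0.0004
grip_force: 0.2
```

Run:
```python
from h import *
c=shot("side"); cv2.imwrite("pics/s1.png",cv2.resize(c["image"][180:340,220:420,::-1],None,fx=3.5,fy=3.5,interpolation=cv2.INTER_CUBIC))
```

```text
(no output)
```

View pics/s1.png

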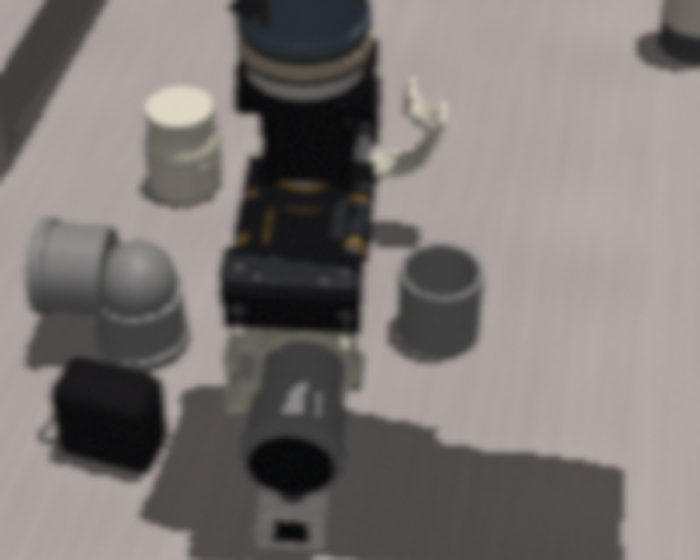

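Strap b is now over the pipe, under the gripper at (290,340) in the crop. Nothing else has moved. Pressing down now.

Request:
send_rows(increments=[0,0,0,0.7,0.08,-0.5,0,0,0,0,0.5,0.06,-0.4,0,0,0,0,0.2,0.02,-0.4,0,0,0,0,0,0,-0.3,0,0,0,0,0,0,-0.2,0,0,0,0,0,0,0,0])

```text
time: 4.23
position: [0.6238, 0.1178, 0.0976]
tool_rot: [-0.057, 0.998, -0.0, 0.002]
ft_force: [-0.2, -0.4, 4.3]
grip_width: 0.0005
grip_force: 2.6
```

Request:
send_rows(increments=[0,0,0,0,0,-0.15,0,0,0,0,0,0,-0.15,0,0,0,0,0,0,0,0])

```text
time: 4.48
position: [0.6241, 0.1178, 0.097]
tool_rot: [-0.057, 0.998, -0.0, 0.002]
ft_force: [-2.5, -0.5, 16.8]
grip_width: 0.0003
grip_force: 8.4
```

Request:
send_rows(increments=[0,0,0,0,0,-0.1,0,0,0,0,0,0,-0.1,0,0,0,0,0,0,0,0])

```text
time: 4.73
position: [0.6243, 0.1178, 0.0967]
tool_rot: [-0.057, 0.998, -0.0, 0.003]
ft_force: [-3.7, 0.1, 24.1]
grip_width: 0.0004
grip_force: 12.4
```

It stalls at pad height 0.089 m with 24 N, which is the strap's stop. I'll lift, go to clip a and look at b.

Request:
send_rows(increments=[0,0,0,0,0,1,0,0,0,0,0,0,3,0,0,0,0,0,0,3.2,0,0,0,0,0,0,3.2,0,0,0,0,0,0,3.2,0,0,0,0,-1.15,-2.2,0,0,0,0,0,-1.15,-2.2,0,0,0,0,0,-1.15,-2.2,0,0,0,0,0,-1.15,-2.2,0,0,0,0,0,-1.15,-2.2,0,0,0,0,0,-1.15,-2.2,0,0,0,0,0,-1.15,-2.2,0,0,0,0,0,-1.15,-2.2,0,0,0,0,0,-1.15,-2.2,0,0,0,0,0,-1.15,-2.2,0,0,0,0,0,0,0,0,0])

```text
time: 6.07
position: [0.5051, -0.1052, 0.227]
tool_rot: [-0.055, 0.998, -0.0, -0.001]
ft_force: [0.0, 0.6, -0.1]
grip_width: 0.0001
grip_force: 0.0
```

Run:
```python
from h import *
c=shot("side"); cv2.imwrite("pics/s2.png",cv2.resize(c["image"][180:340,220:420,::-1],None,fx=3.5,fy=3.5,interpolation=cv2.INTER_CUBIC))
print(robot.get_obs()["position"])
```

```text
[ 0.50602033 -0.10367673  0.22712346]
```

View pics/s2.png

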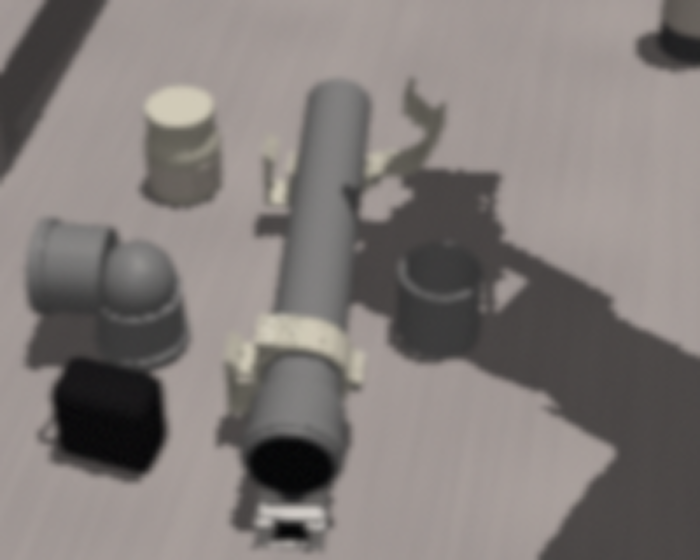

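Strap b is latched at (300,340) with the gripper away, and the pipe is in place. Strap a at (420,130) is still open. Same motion for clip a.

Request:
send_rows(increments=[0,0,0,0.2,0.1,-2.5,0,0,0,0,0,0,-2.5,0,0,0,0,0,0,-2.5,0,0,0,0,0,0,-2.5,0,0,0,0,0,0,-1.5,0,0,0,0,0,0,-0.5,0,0,0,0,0,0,0,0])

```text
time: 6.7
position: [0.5085, -0.1001, 0.1061]
tool_rot: [-0.057, 0.998, 0.001, -0.002]
ft_force: [-0.5, -0.1, -0.4]
grip_width: 0.0004
grip_force: 0.0
```

Request:
send_rows(increments=[0,0,0,0.95,0.11,0,0,0,0,0,0.95,0.11,0,0,0,0,0,0.95,0.11,0,0,0,0,0,0.95,0.11,0,0,0,0,0,0.65,0.075,0.5,0,0,0,0,0.65,0.075,0.5,0,0,0,0,1,0.115,0.4,0,0,0,0,1,0.115,0.4,0,0,0,0,1.04,0.12,0,0,0,0,0,1.04,0.12,0,0,0,0,0,1.04,0.12,-0.3,0,0,0,0,1.04,0.12,-0.3,0,0,0,0,1,0.115,-0.6,0,0,0,0,0,0,0,0,0,0,0,0,0,0,0])

```text
time: 7.95
position: [0.6321, -0.087, 0.1131]
tool_rot: [-0.057, 0.998, 0.0, -0.0]
ft_force: [-0.7, -0.0, -0.5]
grip_width: 0.0006
grip_force: 0.3
```

Request:
send_rows(increments=[0,0,0,0.7,0.08,-0.4,0,0,0,0,0.5,0.06,-0.4,0,0,0,0,0.2,0.02,-0.4,0,0,0,0,0,0,-0.3,0,0,0,0,0,0,-0.2,0,0,0,0,0,0,0,0])

```text
time: 8.45
position: [0.6471, -0.0857, 0.0976]
tool_rot: [-0.056, 0.998, -0.0, 0.002]
ft_force: [0.8, 0.5, 4.9]
grip_width: 0.0008
grip_force: 2.5
```

Request:
send_rows(increments=[0,0,0,0,0,-0.1,0,0,0,0,0,0,-0.1,0,0,0,0,0,0,0,0])

```text
time: 8.7
position: [0.6473, -0.0857, 0.0972]
tool_rot: [-0.057, 0.998, -0.001, 0.002]
ft_force: [-1.0, 1.7, 11.5]
grip_width: 0.0006
grip_force: 6.2
```

Request:
send_rows(increments=[0,0,0,0,0,-0.15,0,0,0,0,0,0,-0.15,0,0,0,0,0,0,0,0])

```text
time: 8.95
position: [0.6476, -0.0858, 0.0967]
tool_rot: [-0.057, 0.998, -0.001, 0.003]
ft_force: [-4.7, 2.2, 24.1]
grip_width: 0.0003
grip_force: 11.8
```

Request:
send_rows(increments=[0,0,0,0,0,1,0,0,0,0,0,0,3,0,0,0,0,0,0,3.2,0,0,0,0,0,0,3.2,0,0,0,0,0,0,3.2,0,0,0,0,-2,0,0.5,0,0,0,0,-2,0,0.5,0,0,0,0,-2,0,0.5,0,0,0,0,-2,0,0.5,0,0,0,0,-2,0,0.5,0,0,0,0,-2,0,0.5,0,0,0,0,-2,0,0.5,0,0,0,0,0,0,0,0,0,0,0,0,0,0,0])

```text
time: 10.12
position: [0.5051, -0.0855, 0.2627]
tool_rot: [-0.056, 0.998, -0.0, 0.0]
ft_force: [1.4, 0.5, 0.4]
grip_width: 0.0004
grip_force: 0.0
```

Run:
```python
from h import *
c=shot("side"); cv2.imwrite("pics/s3.png",cv2.resize(c["image"][180:340,220:420,::-1],None,fx=3.5,fy=3.5,interpolation=cv2.INTER_CUBIC))
```

```text
(no output)
```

View pics/s3.png

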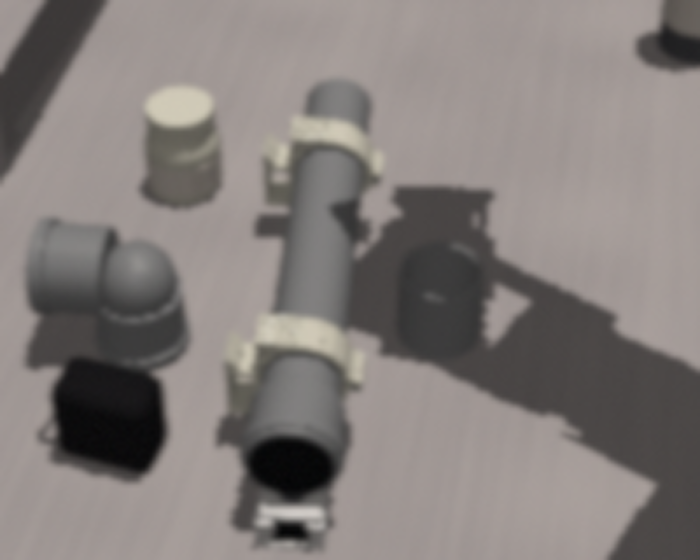

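Both straps stay shut over the pipe, a at (330,135) and b at (300,340). The pipe, fittings and tools haven't moved and the gripper is clear, so I'm handing in.

```bash
python3 -c "
from rig import robot; print(robot.hand_in())"
```

```text
the job is handed in; nothing more can be done
None
```

Both clip straps are snapped shut over the pipe and stayed shut after the gripper withdrew; the job was handed in at about 10 s of the 48 s allowed, and no verdict came back.

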